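# Wedge the front edge of a bar up off its cradle and hold it

### The arm

A 7-joint arm with a two-finger parallel gripper is mounted at the origin on a cart in front of the work surface, level with it; the furniture and walls round the work are solid. World frame = base frame: x ahead of the robot, y to its left, z up, the work surface at z = 0. Lengths are in m, angles in rad, forces in N, time in s.
With the tool pointing down it reaches from about 0.425 to 0.925 m from the base axis. Payload 6.8 kg.
Tool frame: the origin (TCP) lies at the very end of the fingers, on their centre line; the grasp point (between the pads) lies 19 mm behind it; z points along the fingers, y is the line along which they close (so a half turn about z gives the same grasp; the last joint's range is limited). The gripper opens to 85 mm and grips with 20 to 120 N. Pads are 22 mm wide; open, the fingers measure 114 mm over their backs; the gripper's body (76 mm by 85 mm) begins 54 mm behind the grasp point. The pads swing forward as they close: fully open they stand 13 mm farther back than shut.
Start: joints at [-0.108, 0.477, 0.022, 1.555, -0.011, 1.109, -0.083], TCP at [0.675, 0, 0.231] pointing down, gripper open.
Joint ranges: [-2.96, 2.96], [-0.34, 2.1], [-1.41, 1.46], [0.24, 2.44], [-1.37, 4.51], [0.17, 1.92], [-2.96, 2.96]. Speed limits (rad/s): [2.39, 2.39, 3.14, 3.14, 3.14, 3.14, 3.14].

### API

Orientations are given as a unit quaternion [w, x, y, z].
In Python, from station import bot gives the robot as it stands. The module is installed in compiled form; this text tells all that it offers.
- The arm moves only by the shell command python3 -m jog 'ROWS' [OPENING] [FORCE]. ROWS is JSON, a list of rows, each a list of 4 numbers: the shift along the tool's x, y, z in cm, then the turn about the tool's z in rad. In form: [[x, y, z, spin], ...]. A call has 1 to 20 rows; each row is the pose to reach, as a shift and turn from the pose commanded when the call began, along the tool's axes at that moment; what a row does not reach only later rows make up. A row lasts 1/12 s, in which the tool goes at most 41.7 mm and 7.16 degrees, less where a joint would pass 70% of its speed; a pose out of reach is approached as far as the arm can. A call with a gripper value outside its range is refused whole. OPENING is the closure, from -1 (fully open) to 1 (shut), set as the call begins (- or left out, the last holds). The fingers move at their own pace and stop on an object; FORCE is the grip in N (left out, the last holds). Time passes only in rows, so rows that repeat a pose let the fingers close. It gives the time, the measured TCP pose, the force, the opening and the grip force at its end, in the units of the state.
- bot.get_obs(): the state, without advancing time (a new reading comes with each control period).
- bot.read_camera(name): name is "scene" or "side" or "wrist"; returns a dict with "pixels" (480x640x3 uint8, red, green, blue), "depth" (480x640 float32, m along the optical axis (not along the pixel's ray), 0 where there is no reading), "fovy" (degrees; the focal length in pixels is half the picture's height over the tangent of half this angle, whatever the lens; pixels are square), "cx", "cy" (the principal point, pixels), "pose" (4x4, takes a point from camera to world coordinates). Camera axes: x right, y down, z forward; pixel columns grow to the right and rows downward; lengths in m; the calibration is good to about 2 mm. The wrist camera is an equidistant fisheye: a pixel r from the principal point sees the ray r / f radians off the axis. A picture is of the moment at which its call begins.
- bot.hand_in(): hands the job in; it is judged then, once.
The state is a dict: "t": time; "q": joint angles; "joint_vel": joint speeds; "joint_torque": joint torques, N m; "eef_pos": TCP position; "tool_rot": TCP orientation; "contact_force": force on the tool from outside, world axes, zero at the start; "torque": the same for the moment, N m; "gripper_width": opening from 0.0 (shut) to 1.0 (fully open); "grasp_force": force on a finger pad.
Only numpy, scipy, OpenCV 4.12 (cv2) and the standard library are available. Lean on these libraries where they do the work, as an engineer would, in place of code of your own. Each camera call takes 0.05 s, during which the arm holds its last target. There are 200 camera calls.

### The job

The offcut block in the open mouth of the cradle is in the way: lift it out first and stand it upright on bare bench at least 15 cm from the mouth. Then grip the orange wedge by its block and slide its thin nose along the bench into the middle of the mouth, under the front edge of the bar, until that edge just lifts about 3 mm off the cradle's two ledges (the black line on the ramp has then come to the edge) - never more than 8 mm. Finish there, still gripping the wedge with the bar resting on it; do not touch the bar itself and do not disturb the two collets and the red-capped cutter tube lying near.

Things in the scene. Friction and masses are not known exactly. Their poses are not given: they have to be found in the camera images.
- cradle: low steel cradle, fixed, its mouth open to the robot. Origin on the bench under the bar's main body; +x points inward from the mouth, y along the bar. Ledges 8 mm high at |y| = 50 to 80 mm, x = -28 to 26 mm, bear the bar's ends; bare bench between, so an 8 mm gap under the bar. Outside: cheeks 18 mm high to |y| = 82. Behind: back stop 18 mm high, face at x = 26, that holds the bar; ends at x = 60
- cradle_mouth (a point): point on the bench in the middle of the cradle's mouth, at x = -60 mm, y = 0 in the cradle's frame
- bar: grey aluminium bar loose on the ledges, 1 mm from the back stop: body 140 long x 50 deep x 62 mm high, plus a 27 mm threaded snout on its right end; 0.55 to 0.9 kg. Underside 8 mm, top 70 mm above the bench; front face at x = -25 mm in the cradle's frame. Origin mid-depth on the underside, 14 mm right of the body's middle; x along the bar to the left, y out of the mouth
- bar_front_left (a point): left end of the bar's lower front edge; 8 mm above the bench at the start, its height above that is the lift
- bar_front_right (a point): right end of the bar's lower front edge; 8 mm above the bench at the start, its height above that is the lift
- wedge: orange wedge flat on the bench, 124 x 24 mm, 90 g. Origin on the underside below the middle of its grip block (44 long, 24 wide, 34 mm high, black ribs on top); +x to the nose. The ramp falls 1 in 5 from 20 mm high at x = 22 to 4 mm at the nose, x = 102. Black line across it 35 mm behind the nose: with the bar's edge there the lift is 3 mm; first contact 20 mm behind the nose
- wedge_tip (a point): underside of the wedge's nose, in the middle of its width
- block: small grey aluminium offcut standing in the mouth of the cradle, 28 (its x) x 50 (its y) x 45 mm high, 170 g; origin at the centre of its underside. Its 28 mm width lies roughly along the cradle's y: grip it across that from above. Bare bench to stand it on lies nearer the robot (world x 0.40 to 0.55, y from 0.36 - 0.75 x to 0.27), save for the cutter tube
- collet_a: bystander: steel collet, 26 mm diameter, 35 mm high, standing on the bench; origin at the centre of its underside; leave it alone
- collet_b: bystander: a second, equal collet; leave it alone
- cutter_red: bystander: clear plastic cutter tube with a red cap, 16 x 76 (its y) x 17 mm, lying on the bench nearer the robot; origin at the centre of its underside; leave it alone
There are look-alikes about, which are no part of the job. Of the things that look like the wedge, the larger one is meant.

How it is judged:
On the way:
1. the offcut block stands released and upright on the bench, at least 150 mm from the cradle's mouth, while the bar still lies down on its ledges (horizontal distance between block and cradle_mouth above 0.15 m and height (world z) of block between -0.006 and 0.006 m and angle between block's own z axis and vertical below 0.15 rad and linear speed of block below 0.03 m/s and contact force between the fingers and block below 0.3 N and z of each of bar_front_left, bar_front_right in the frame of cradle below 0.009 m), for 0.2 s.
At the end, for the whole second after the job is handed in: Both ends of the bar's front edge lifted 1 to 5.8 mm, bar seated (6 mm) and resting on the wedge (> 0.8 N), untouched by fingers; wedge flat on the bench, nose within 30 mm of the mouth's middle, within 0.25 rad of straight, held (> 2 N); block upright, released, 150 mm or more from the mouth (horizontal distance between block and cradle_mouth above 0.15 m and height (world z) of block between -0.006 and 0.006 m and angle between block's own z axis and vertical below 0.15 rad and linear speed of block below 0.03 m/s and contact force between the fingers and block below 0.3 N and z of bar_front_left in the frame of cradle between 0.009 and 0.0138 m and z of bar_front_right in the frame of cradle between 0.009 and 0.0138 m and x of bar in the frame of cradle between -0.006 and 0.006 m and y of bar in the frame of cradle between -0.02 and -0.008 m and angle between the x axis of bar and the y axis of cradle, either way round below 0.09 rad and y of wedge_tip in the frame of cradle between -0.03 and 0.03 m and height (world z) of each of wedge, wedge_tip below 0.005 m and angle between the x axis of wedge and the x axis of cradle, either way round below 0.25 rad and contact force between the fingers and wedge above 2 N and contact force between wedge and bar above 0.8 N and contact force between the fingers and bar below 0.3 N and linear speed of bar below 0.02 m/s); the arm keeps its last pose, push and grip.
It fails at once if the bar's front edge is lifted more than 8 mm (z of any of bar_front_left, bar_front_right in the frame of cradle above 0.016 m).
It fails at once if the gripper or arm pushes on the bar (over 2 N) (contact force between any of the fingers, the arm and bar above 2 N).
It fails at once if a collet (collet_a) is moved more than 25 mm (distance of collet_a from where it was at the start of the episode above 0.025 m).
It fails at once if a collet (collet_b) is moved more than 25 mm (distance of collet_b from where it was at the start of the episode above 0.025 m).
It fails at once if the cutter tube (cutter_red) is moved more than 25 mm (distance of cutter_red from where it was at the start of the episode above 0.025 m).
It also fails if it takes over 64 s, if anything falls off the work surface, if the arm or the gripper's body presses on something with over 40 N, if the wrist force passes 120 N, or if a joint passes its speed limit or range.

## Working session

There is one attempt and no reset: what is moved stays moved. The work goes in short steps, Python scripts to look and compute and a shell command to move; the robot and the scene stay as the last step left them, time stands still between calls to the robot, and variables do not carry over. Pictures are saved under pics/ and viewed, at most 10 in all, crops included, and the job is handed in when it is done.

```bash
mkdir -p pics; cat > h.py <<'E'
import numpy as np, cv2
from station import bot
def snap(name,f):
    c=bot.read_camera(name); cv2.imwrite(f'pics/{f}.png',c['pixels'][:,:,::-1]); np.save(f'pics/{f}.npy',c,allow_pickle=True); return c
def load(f): return np.load(f'pics/{f}.npy',allow_pickle=True).item()
def ray(c,u,v):
    f=240/np.tan(np.radians(c['fovy'])/2); return np.array([(u-c['cx'])/f,(v-c['cy'])/f,1.])
def px(c,u,v,d=None,z=None):
    """pinhole pixel -> world, by depth or by plane z"""
    r=ray(c,u,v); P=c['pose']
    if z is not None:
        w=P[:3,:3]@r; return P[:3,3]+w*(z-P[2,3])/w[2]
    d=d or np.median(c['depth'][int(v)-1:int(v)+2,int(u)-1:int(u)+2]); return P[:3,3]+P[:3,:3]@(r*d)
E
python3 - <<'E'
from h import *
for n in('scene','side'):
    c=snap(n,n+'0'); print(n,c['fovy'],c['cx'],c['cy'],c['pose'].round(3).tolist())
o=bot.get_obs();print({k:np.round(v,3).tolist() for k,v in o.items()})
E
```

```text
scene 53.652777268503 314.83485652073034 243.29185361737737 [[-0.444, -0.676, 0.588, 0.042], [-0.896, 0.333, -0.293, 0.475], [0.003, -0.657, -0.754, 0.662], [0.0, 0.0, 0.0, 1.0]]
side 45.66939301702893 323.4815045828315 239.771939370547 [[-0.991, -0.061, 0.12, 0.439], [-0.134, 0.42, -0.897, 0.963], [0.004, -0.905, -0.425, 0.399], [0.0, 0.0, 0.0, 1.0]]
{'t': 0.1, 'q': [-0.108, 0.478, 0.022, 1.556, -0.012, 1.109, -0.083], 'joint_vel': [0.0, -0.001, 0.002, -0.002, 0.0, -0.001, 0.0], 'joint_torque': [0.006, -59.777, 1.614, -28.195, 0.013, 0.005, -0.0], 'eef_pos': [0.674, -0.0, 0.23], 'tool_rot': [-0.001, 0.707, 0.707, -0.001], 'contact_force': [-0.755, -0.46, 0.15], 'torque': [-0.003, -0.029, 0.031], 'grasp_force': 0.0, 'gripper_width': 1.0}
```

View pics/scene0.png

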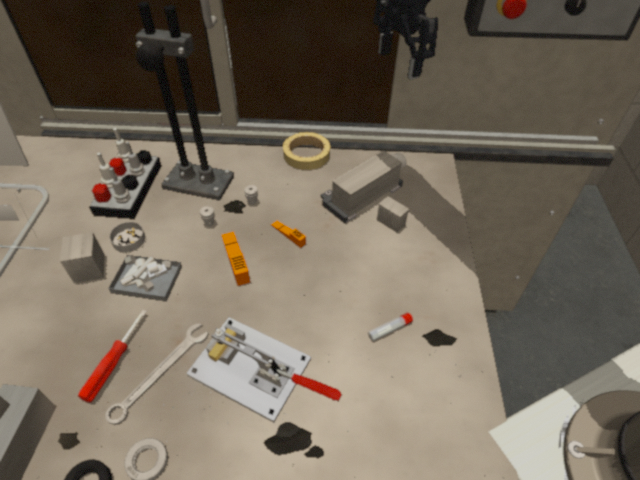

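View pics/side0.png

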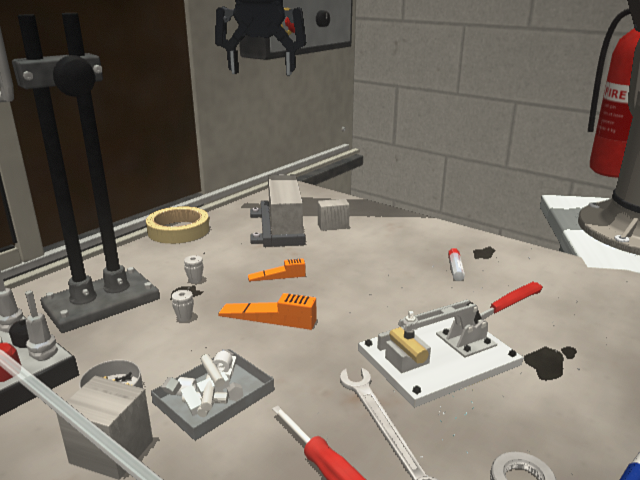

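The scene view shows the bar and cradle at (363,188), the block at (392,214), the large wedge at (236,258), the small look-alike at (289,234), the tube at (391,327) and the collets at (208,216) and (251,194). Next I fuse the depth from both views into a map seen from above.

```bash
cat >> h.py <<'E'
def cloud(c):
    v,u=np.mgrid[0:480,0:640]; f=240/np.tan(np.radians(c['fovy'])/2); d=c['depth']
    p=np.stack([(u-c['cx'])/f*d,(v-c['cy'])/f*d,d],-1)
    w=p@c['pose'][:3,:3].T+c['pose'][:3,3]; w[d==0]=np.nan; return w
def rect(P):
    r=cv2.minAreaRect((P[:,:2]*1000).astype(np.float32)); return [np.round(r[0],1).tolist(),np.round(r[1],1).tolist(),round(r[2],1)]
E
cat > top.py <<'E'
from h import *
S=2/0.002/2
img=np.full((600,800,3),30,np.uint8)   # 1 mm/px ; col=(0.50-y), row=(0.95-x)
pts=[]
for n in('side0','scene0'):
    c=load(n); w=cloud(c).reshape(-1,3); k=c['pixels'].reshape(-1,3)
    m=np.isfinite(w[:,0])&(w[:,2]<0.12)&(w[:,2]>-.02)&(w[:,0]>.35)&(w[:,0]<.95)&(abs(w[:,1]-.1)<.4)
    w=w[m];k=k[m];o=np.argsort(w[:,2])
    for (x,y,z),q in zip(w[o],k[o]):
        r,cc=int((.95-x)*1000),int((.5-y)*1000); cv2.circle(img,(cc,r),1,[int(t) for t in q[::-1]],-1)
    org=(k[:,0]>150)&(k[:,2].astype(int)<60)&(k[:,1]>60)&(w[:,2]>.002)
    print(n,'bench z',np.median(w[(abs(w[:,2])<.01)][:,2]).round(4))
    pts.append((w,k,org))
cv2.imwrite('pics/top.png',img)
for w,k,o in pts:
    for lo,hi in((.002,.03),(.03,.04)):
        s=w[o&(w[:,2]>lo)&(w[:,2]<hi)&(w[:,1]>0)]; print('orange',lo,len(s),rect(s) if len(s)>4 else '')
E
python3 top.py
```

```text
side0 bench z 0.0009
scene0 bench z -0.0004
orange 0.002 2131 [[492.0, 288.6], [355.2, 151.4], 19.6]
orange 0.03 336 [[550.9, 370.4], [22.7, 42.4], 82.5]
orange 0.002 503 [[604.8, 314.9], [116.4, 141.9], 12.8]
orange 0.03 235 [[551.2, 367.3], [23.3, 46.1], 83.8]
```

View pics/top.png

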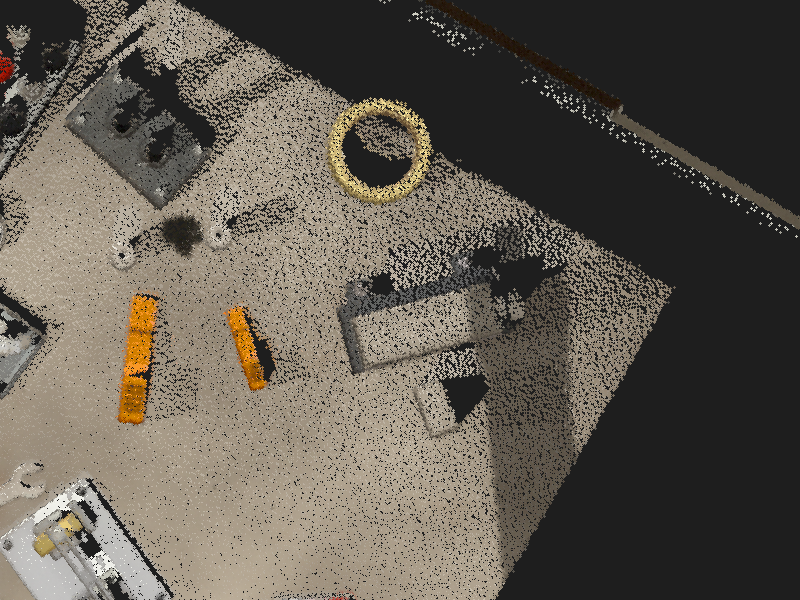

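The map (1 mm per pixel, x up, y left) shows the bar top around (415,330), the block around (437,403), the large wedge around (138,358) with its nose pointing away, and the cradle turned about +14°. I fit the top faces next.

```bash
cat > fit.py <<'E'
from h import *
def reg(w,x0,x1,y0,y1,z0,z1): return w[(w[:,0]>x0)&(w[:,0]<x1)&(w[:,1]>y0)&(w[:,1]<y1)&(w[:,2]>z0)&(w[:,2]<z1)]
for n in('side0','scene0'):
    w=cloud(load(n)).reshape(-1,3); w=w[np.isfinite(w[:,0])]
    for lab,a in dict(bar=(.55,.72,-.03,.16,.067,.075),block=(.5,.575,.0,.1,.042,.05),wblock=(.5,.6,.33,.4,.031,.038),wedge=(.5,.68,.33,.4,.003,.04),wedgelow=(.58,.68,.33,.4,.003,.03),cradle=(.55,.75,-.05,.17,.012,.022),
       small=(.53,.66,.22,.29,.004,.04),ca=(.68,.76,.26,.31,.028,.04),cb=(.66,.74,.36,.40,.028,.04),cutter=(.3,.5,.08,.25,.006,.03)).items():
        s=reg(w,*a); print(n,lab,len(s),rect(s) if len(s)>4 else '', s[:,2].max().round(3) if len(s) else '', np.median(s[:,2]).round(4) if len(s) else '')
E
python3 fit.py
```

```text
side0 bar 928 [[626.3, 70.3], [49.9, 155.6], 14.7] 0.073 0.0706
side0 block 230 [[543.0, 65.2], [49.6, 33.5], 21.0] 0.048 0.0457
side0 wblock 425 [[551.2, 368.3], [26.2, 43.6], 83.3] 0.037 0.0345
side0 wedge 2103 [[591.2, 363.8], [28.1, 124.5], 83.0] 0.037 0.0154
side0 wedgelow 854 [[615.8, 360.9], [27.8, 74.7], 82.4] 0.02 0.0105
side0 cradle 759 [[649.6, 104.8], [154.0, 166.7], 58.8] 0.022 0.0185
side0 small 631 [[601.4, 255.1], [81.9, 20.1], 17.4] 0.025 0.011
side0 ca 189 [[713.8, 282.9], [24.7, 25.8], 19.8] 0.037 0.0349
side0 cb 246 [[694.3, 378.9], [24.3, 25.5], 19.4] 0.037 0.0349
side0 cutter 336 [[343.6, 191.9], [16.1, 80.2], 2.1] 0.018 0.0147
scene0 bar 1265 [[625.5, 70.6], [52.3, 149.5], 14.4] 0.072 0.0691
scene0 block 297 [[541.7, 64.1], [50.6, 30.0], 19.7] 0.047 0.0445
scene0 wblock 282 [[550.5, 367.0], [23.9, 44.9], 83.4] 0.037 0.0335
scene0 wedge 762 [[590.2, 367.0], [41.2, 125.8], 79.8] 0.037 0.0169
scene0 wedgelow 304 [[618.8, 362.1], [68.1, 38.8], 4.0] 0.018 0.0112
scene0 cradle 496 [[642.1, 104.9], [196.8, 150.1], 44.8] 0.022 0.0167
scene0 small 338 [[599.7, 253.1], [80.8, 17.9], 18.8] 0.025 0.0116
scene0 ca 109 [[714.0, 282.1], [24.3, 25.4], 84.3] 0.037 0.0336
scene0 cb 122 [[694.6, 376.4], [23.7, 25.9], 71.9] 0.037 0.0336
scene0 cutter 492 [[342.7, 191.3], [17.3, 77.0], 1.6] 0.019 0.0141
```

```bash
python3 -m jog '[[2,-4,2,0.12],[4,-8,5,0.24],[6.3,-12,8,0.36],[6.3,-13.6,9,0.48],[6.3,-13.6,9,0.6],[6.3,-13.6,9,0.72],[6.3,-13.6,9,0.84],[6.3,-13.6,9,0.96],[6.3,-13.6,9,1.08],[6.3,-13.6,9,1.2],[6.3,-13.6,9,1.21],[6.3,-13.6,9,1.21],[6.3,-13.6,9,1.21]]' -1 40
python3 - <<'E'
from h import *
c=snap('wrist','w1'); print(c['fovy'],c['cx'],c['cy'],c['pose'].round(3).tolist()); print(np.round(bot.get_obs()['tool_rot'],3))
E
```

```text
t: 1.18
eef_pos: [0.5388, 0.0631, 0.1411]
tool_rot: [0.0, 0.983, 0.181, -0.0]
contact_force: [0.9, 0.6, -0.7]
gripper_width: 1.004
grasp_force: 0.0
65.70646984690485 313.88237229566346 234.5632395364377 [[0.356, -0.891, -0.28, 0.612], [-0.934, -0.34, -0.107, 0.09], [0.001, 0.3, -0.954, 0.284], [0.0, 0.0, 0.0, 1.0]]
[-0.     0.984  0.181 -0.   ]
```

View pics/w1.png

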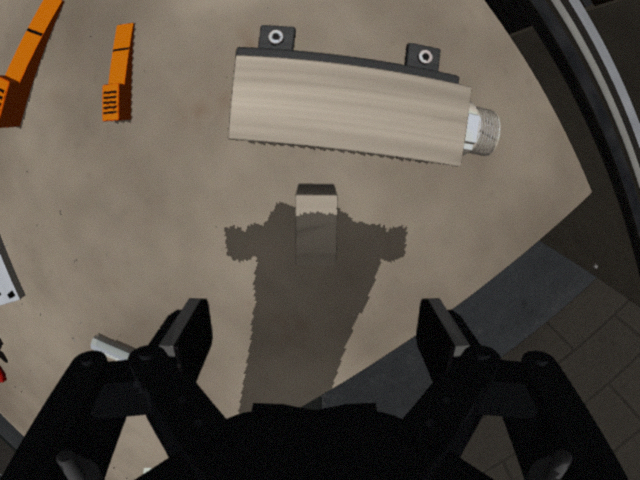

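The block is centred between the fingers: its top face spans u 296–337, v 195–257, and the fingers' midpoint is at u≈316. I check this with the fisheye model, and run the second height measurement at the same time.

```bash
cat >> h.py <<'E'
def wpx(c,u,v,z):
    f=240/np.tan(np.radians(c['fovy'])/2); a=np.array([u-c['cx'],v-c['cy']]); r=np.linalg.norm(a); t=r/f
    w=c['pose'][:3,:3]@np.r_[a/r*np.sin(t),np.cos(t)]; P=c['pose'][:3,3]; return P+w*(z-P[2])/w[2]
E
python3 - <<'E'
from h import *
c=load('w1')
p=[wpx(c,*q,.045)[:2] for q in((297,195),(337,195),(337,257),(296,255))]
print(np.round(p,4).tolist(),np.mean(p,0).round(4))
for q in((237,137),(461,164)): print(wpx(c,*q,.07).round(4), 'bar front top')
for q in((237,57),(471,88)): print(wpx(c,*q,.07).round(4), 'bar rear top')
E
```

```text
[[0.5639, 0.0833], [0.5732, 0.0589], [0.5331, 0.0428], [0.5244, 0.0696]] [0.5486 0.0637]
[0.5891 0.1286 0.07  ] bar front top
[ 0.6234 -0.0011  0.07  ] bar front top
[0.6332 0.1448 0.07  ] bar rear top
[0.6688 0.0113 0.07  ] bar rear top
```

```bash
python3 -m jog '[[0,0,3,0],[0,0,6,0],[0,0,9,0],[0,0,11,0],[0,0,12,0],[0,0,12.6,0],[0,0,12.6,0],[0,0,12.6,0]]' -1 40 && python3 -m jog '[[0,0,0,0],[0,0,0,0],[0,0,0,0],[0,0,0,0],[0,0,0,0],[0,0,0,0],[0,0,0,0],[0,0,0,0],[0,0,0,0],[0,0,0,0],[0,0,0,0],[0,0,0,0]]' 1 40
```

```text
t: 1.9
eef_pos: [0.5398, 0.063, 0.0161]
tool_rot: [-0.0, 0.984, 0.18, 0.001]
contact_force: [0.4, -0.3, 0.1]
gripper_width: 1.0
grasp_force: 0.0
t: 2.9
eef_pos: [0.5394, 0.0631, 0.0159]
tool_rot: [-0.0, 0.984, 0.179, 0.0]
contact_force: [-1.2, 0.2, 5.1]
gripper_width: 0.323
grasp_force: 40.7
```

```bash
python3 -m jog '[[0,0,-2,0],[0,0,-4,0],[0,0,-6,0],[-0.6,-3,-6,0],[-1.2,-6,-6,0],[-1.8,-9,-6,0],[-2.4,-12,-6,0],[-3,-15,-6,0],[-3.1,-15.8,-6,0],[-3.1,-15.8,-6,0],[-3.1,-15.8,-4,0],[-3.1,-15.8,-2,0],[-3.1,-15.8,-1,0],[-3.1,-15.8,-0.5,0],[-3.1,-15.8,-0.2,0],[-3.1,-15.8,0,0],[-3.1,-15.8,0,0],[-3.1,-15.8,0,0]]'
```

```text
t: 4.4
eef_pos: [0.4551, 0.1998, 0.016]
tool_rot: [-0.0, 0.984, 0.179, 0.001]
contact_force: [0.3, -0.4, -1.8]
gripper_width: 0.324
grasp_force: 40.0
```

```bash
python3 -m jog '[[0,0,0.05,0],[0,0,0.1,0],[0,0,0.1,0],[0,0,0.1,0]]' && python3 -m jog '[[0,0,0,0],[0,0,0,0],[0,0,0,0],[0,0,0,0],[0,0,0,0],[0,0,0,0],[0,0,0,0],[0,0,0,0]]' -1 && python3 -m jog '[[0,0,-1,0],[0,0,-4,0],[0,0,-7,0],[0,0,-10,0],[0,0,-10,0],[0,0,-10,0]]' -1
python3 - <<'E'
from h import *
w=cloud(snap('scene','scene1')).reshape(-1,3); w=w[np.isfinite(w[:,0])]
s=w[(w[:,0]>.4)&(w[:,0]<.52)&(abs(w[:,1]-.2)<.06)&(w[:,2]>.035)&(w[:,2]<.055)]; print(rect(s),np.median(s[:,2]),s[:,2].std())
E
```

```text
t: 4.73
eef_pos: [0.4551, 0.1999, 0.0159]
tool_rot: [-0.0, 0.984, 0.179, 0.001]
contact_force: [-3.2, -2.4, 14.4]
gripper_width: 0.321
grasp_force: 42.0
t: 5.4
eef_pos: [0.4542, 0.1999, 0.0143]
tool_rot: [0.0, 0.984, 0.179, -0.0]
contact_force: [-0.2, 0.6, -0.5]
gripper_width: 1.0
grasp_force: 0.0
t: 5.9
eef_pos: [0.4555, 0.2006, 0.1165]
tool_rot: [-0.001, 0.984, 0.179, 0.002]
contact_force: [-0.2, -0.4, -1.2]
gripper_width: 1.0
grasp_force: 0.0
[[456.8, 201.6], [50.4, 29.8], 22.5] 0.04427874808326354 0.0025533267415367134
```

The block now stands at (0.457, 0.202), upright. Next I move over the wedge.

```bash
python3 -m jog '[[3,-2.5,0,0.1],[6,-5,0,0.2],[9,-7.5,0,0.3],[12,-10,0,0.4],[14.4,-12.5,0,0.48],[14.4,-12.5,0,0.48],[14.4,-12.5,0,0.48],[14.4,-12.5,0,0.48]]' -1 60
python3 - <<'E'
from h import *
snap('wrist','w2')
E
```

```text
t: 6.62
eef_pos: [0.5439, 0.3664, 0.1126]
tool_rot: [0.001, 0.998, -0.059, -0.001]
contact_force: [-0.7, -0.5, -0.7]
gripper_width: 1.002
grasp_force: 0.0
```

View pics/w2.png

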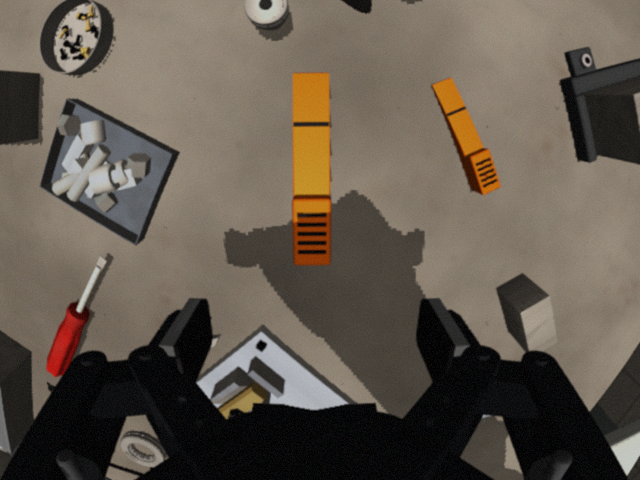

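The large wedge is centred (u≈312) and straight between the fingers, with its block at v 195–265. I descend and grip.

```bash
python3 -m jog '[[0,0,3,0],[0,0,6,0],[0,0,8.5,0],[0,0,9.8,0],[0,0,10.3,0],[0,0,10.3,0],[0,0,10.3,0]]' -1 60 && python3 -m jog '[[0,0,0,0],[0,0,0,0],[0,0,0,0],[0,0,0,0],[0,0,0,0],[0,0,0,0],[0,0,0,0],[0,0,0,0],[0,0,0,0],[0,0,0,0],[0,0,0,0],[0,0,0,0]]' 1 60
```

```text
t: 7.25
eef_pos: [0.5457, 0.3675, 0.0124]
tool_rot: [-0.0, 0.998, -0.06, 0.001]
contact_force: [-0.2, 0.2, 0.3]
gripper_width: 0.998
grasp_force: 0.0
t: 8.25
eef_pos: [0.5453, 0.368, 0.012]
tool_rot: [-0.0, 0.998, -0.06, 0.0]
contact_force: [-0.6, 0.6, 5.6]
gripper_width: 0.268
grasp_force: 59.8
```

```bash
python3 -m jog '[[0,0,-3,0],[0,0,-6,0],[0,0,-9,0],[-1.8,3.2,-9,0],[-3.5,6.4,-9,0],[-5.3,9.6,-9,0],[-7.1,12.7,-9,0],[-6.7,16,-9,-0.05],[-6.3,19,-9,-0.1],[-5.9,22,-9,-0.15],[-5.5,25.6,-9,-0.2],[-4.8,28,-9,-0.25],[-4,31,-9,-0.3],[-3,34.3,-9,-0.34],[-3,34.3,-9,-0.377],[-3,34.3,-9,-0.377],[-3,34.3,-9,-0.377]]'
python3 - <<'E'
from h import *
snap('wrist','w3'); snap('scene','scene2')
E
```

```text
t: 9.67
eef_pos: [0.4739, 0.0308, 0.1011]
tool_rot: [-0.0, 0.992, 0.128, -0.0]
contact_force: [-0.1, 0.7, -1.4]
gripper_width: 0.269
grasp_force: 59.2
```

View pics/w3.png

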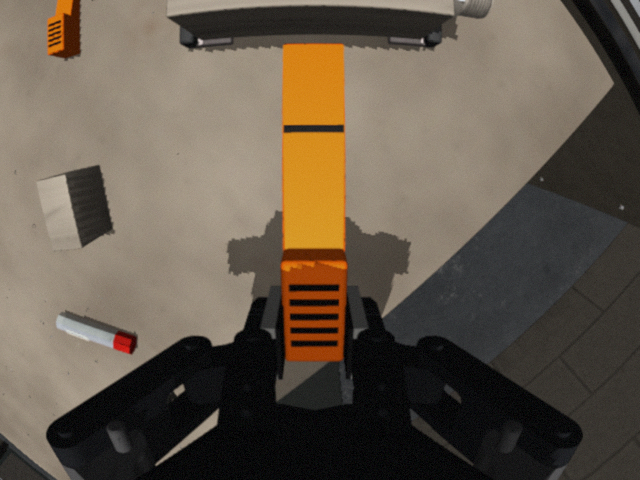

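The wedge is straight (u 283–344, middle 313) and centred between the ledge ends (185 and 437, middle 311). I lower it onto the bench.

```bash
python3 -m jog '[[0,0,3,0],[0,0,6,0],[0,0,8,0],[0,0,8.6,0],[0,0,8.9,0],[0,0,9,0],[0,0,9,0],[0,0,9,0]]'
python3 - <<'E'
from h import *
snap('wrist','w4'); snap('side','side2')
for n in('side2',):
    c=load(n); w=cloud(c); k=c['pixels'].astype(int); o=(k[...,0]>150)&(k[...,2]<70)&(k[...,1]>60)&(w[...,2]>.002)&(w[...,1]<.13)&(w[...,2]<.05)
    s=w[o]; u=np.array([.9673,.2538]); v=np.array([-.2538,.9673]); d=s[:,:2]-[.627,.0707]; a,b=d@u,d@v
    print(len(s),'cradle x',np.percentile(a,[0.5,99.5]).round(4),'y',np.percentile(b,[1,50,99]).round(4),rect(s), 'block top',s[s[:,2]>.03].mean(0).round(4), 'nose z',np.percentile(s[a>np.percentile(a,97)][:,2],[50,95]).round(4))
E
```

```text
t: 10.43
eef_pos: [0.4749, 0.0316, 0.0123]
tool_rot: [-0.0, 0.992, 0.129, 0.001]
contact_force: [-0.1, -0.4, -0.4]
gripper_width: 0.27
grasp_force: 59.2
751 cradle x [-0.1707 -0.0491] y [-0.0069  0.0124  0.0167] [[519.2, 47.9], [123.5, 26.8], 14.3] block top [0.4914 0.0445 0.0335] nose z [0.0059 0.0076]
```

```bash
python3 -m jog '[[0,0,0.05,0],[0,0,0.1,0],[1,0,0.1,0],[2,0,0.1,0],[3,0,0.1,0],[3.7,0,0.1,0],[4.1,0,0.1,0],[4.1,0,0.1,0]]'; python3 -m jog '[[0.2,0,0,0],[0.4,0,0,0],[0.4,0,0,0]]';python3 -m jog '[[0.2,0,0,0],[0.4,0,0,0],[0.4,0,0,0]]'
python3 - <<'E'
from h import *
c=snap('wrist','w5'); cv2.imwrite('pics/w5c.png',cv2.resize(c['pixels'][0:200,160:480,::-1],None,fx=2.5,fy=2.5,interpolation=cv2.INTER_CUBIC))
E
```

```text
t: 11.2
eef_pos: [0.5114, 0.0401, 0.0112]
tool_rot: [-0.0, 0.992, 0.128, -0.003]
contact_force: [-10.8, -3.2, 19.1]
gripper_width: 0.264
grasp_force: 63.3
t: 11.45
eef_pos: [0.5114, 0.0401, 0.0112]
tool_rot: [-0.0, 0.992, 0.128, -0.006]
contact_force: [-21.2, -4.5, 34.1]
gripper_width: 0.266
grasp_force: 65.0
t: 11.7
eef_pos: [0.5138, 0.0406, 0.0112]
tool_rot: [-0.0, 0.992, 0.127, -0.007]
contact_force: [-17.4, -4.6, 26.8]
gripper_width: 0.267
grasp_force: 64.2
```

View pics/w5c.png

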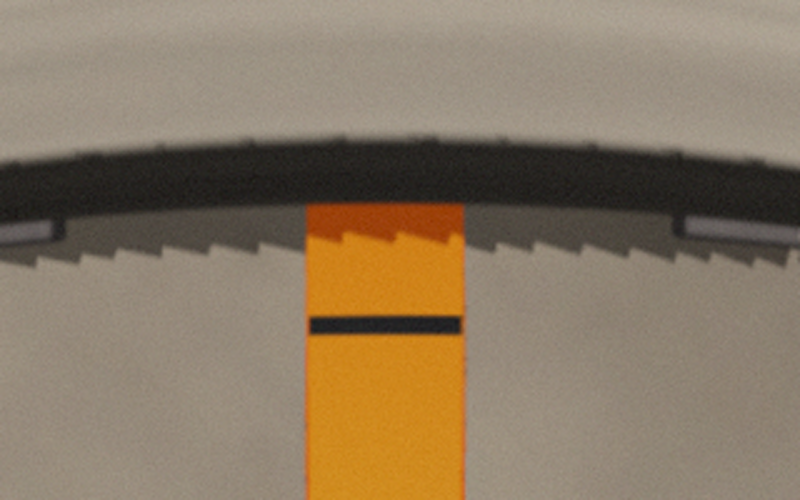

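The bar edge is at v≈203 in the crop, the black line is 120 crop pixels before it, and the bar is not lifted yet. My slight downward press only adds bench friction, so I relieve it.

```bash
python3 -m jog '[[-0.4,0,0,0],[-0.4,0,-0.05,0],[-0.4,0,-0.09,0],[-0.4,0,-0.09,0],[-0.4,0,-0.09,0]]'; python3 -m jog '[[0.2,0,0,0],[0.4,0,0,0],[0.6,0,0,0],[0.8,0,0,0],[0.8,0,0,0],[0.8,0,0,0]]'
cat > m.py <<'E'
from h import *; import sys
c=snap('wrist',sys.argv[1]); s=snap('side',sys.argv[1]+'s')
k=c['pixels'].astype(int)[:,313]
print('line rows',[i for i in range(30,190) if k[i].sum()<150], 'edge', next(i for i in range(60,190) if k[i,0]-k[i,2]>80))
cv2.imwrite('pics/%sc.png'%sys.argv[1],cv2.resize(np.vstack([c['pixels'][60:160,200:430],s['pixels'][160:260,200:430]])[:,:,::-1],None,fx=3,fy=3,interpolation=cv2.INTER_CUBIC))
for n in('side0',sys.argv[1]+'s'):
    w=cloud(load(n)).reshape(-1,3); w=w[np.isfinite(w[:,0])]; d=w[:,:2]-[.627,.0707]; a=d@[.9673,.2538]; b=d@[-.2538,.9673]
    i=(abs(a)<.022)&(abs(b)<.066)&(abs(w[:,2]-.072)<.01); q=np.linalg.lstsq(np.c_[a[i],b[i],np.ones(i.sum())],w[i,2],rcond=None)[0]; print(n,'tilt x',q[0].round(4),'tilt y',q[1].round(4),'z0',q[2].round(4),'z front',(q[2]-.025*q[0]).round(4))
E
python3 m.py w6
```

```text
t: 12.17
eef_pos: [0.5168, 0.0418, 0.0113]
tool_rot: [0.0, 0.992, 0.128, -0.001]
contact_force: [-4.3, -2.1, 8.7]
gripper_width: 0.269
grasp_force: 61.5
t: 12.67
eef_pos: [0.5187, 0.0423, 0.0112]
tool_rot: [-0.0, 0.992, 0.128, -0.007]
contact_force: [-21.6, -5.2, 30.7]
gripper_width: 0.265
grasp_force: 64.5
line rows [78, 79, 80, 81, 82, 83, 84, 85, 86, 87, 88, 89, 90, 91, 92, 127, 128, 129, 130, 131, 132] edge 94
side0 tilt x 0.0024 tilt y -0.0009 z0 0.0707 z front 0.0707
w6s tilt x -0.0008 tilt y -0.0015 z0 0.0707 z front 0.0708
```

```bash
python3 -m jog '[[-0.3,0,-0.03,0],[-0.5,0,-0.06,0],[-0.5,0,-0.1,0],[-0.5,0,-0.1,0],[-0.5,0,-0.1,0]]'; python3 -m jog '[[0.1,0,0,0],[0.2,0,0,0],[0.3,0,0,0],[0.3,0,0,0],[0.3,0,0,0]]';python3 m.py w7
```

```text
t: 13.18
eef_pos: [0.5199, 0.043, 0.0116]
tool_rot: [0.0, 0.992, 0.129, -0.001]
contact_force: [-4.4, -1.1, -4.9]
gripper_width: 0.271
grasp_force: 60.0
t: 13.6
eef_pos: [0.524, 0.044, 0.0123]
tool_rot: [-0.0, 0.992, 0.129, 0.0]
contact_force: [-3.3, -0.2, -4.2]
gripper_width: 0.269
grasp_force: 60.1
line rows [85, 86, 87, 88, 89, 90, 91, 92, 93, 94, 95, 96, 97, 98, 99, 100, 101, 102, 103, 104, 105, 106, 107, 127, 128, 129, 130, 131, 132] edge 109
side0 tilt x 0.0024 tilt y -0.0009 z0 0.0707 z front 0.0707
w7s tilt x -0.049 tilt y -0.0019 z0 0.072 z front 0.0732
```

View pics/w7c.png

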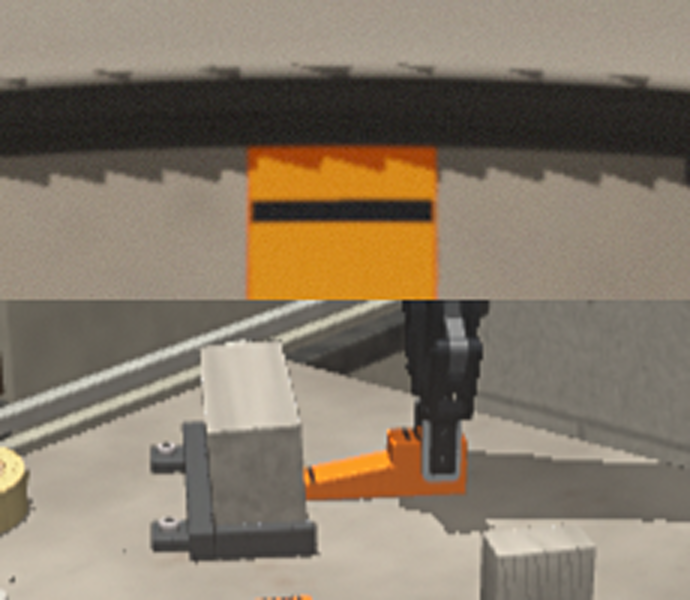

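The wedge is under the bar with its line about 18 px short of the edge. The front of the bar is up about 2.5 mm, but Fz = -4 N suggests the arm is carrying some of the load. I lower slightly to seat the wedge, then advance.

```bash
python3 -m jog '[[0,0,0.02,0],[0,0,0.05,0],[0,0,0.05,0]]'; python3 -m jog '[[0.1,0,0,0],[0.2,0,0,0],[0.3,0,0,0],[0.4,0,0,0],[0.4,0,0,0],[0.4,0,0,0]]';python3 m.py w8
```

```text
t: 13.95
eef_pos: [0.524, 0.0439, 0.0119]
tool_rot: [-0.0, 0.992, 0.129, 0.0]
contact_force: [-2.3, 0.9, -4.2]
gripper_width: 0.264
grasp_force: 60.1
t: 14.45
eef_pos: [0.5274, 0.0446, 0.0116]
tool_rot: [0.0, 0.992, 0.128, -0.0]
contact_force: [-2.3, -1.5, -4.6]
gripper_width: 0.268
grasp_force: 60.0
line rows [101, 102, 103, 104, 105, 106, 107, 108, 109, 110, 111, 112, 113, 114, 115, 116, 128, 129, 130, 131, 132] edge 117
side0 tilt x 0.0024 tilt y -0.0009 z0 0.0707 z front 0.0707
w8s tilt x -0.0493 tilt y -0.002 z0 0.072 z front 0.0732
```

```bash
python3 -m jog '[[0,0,0.02,0],[0,0,0.05,0],[0,0,0.05,0],[0,0,0.05,0]]'; python3 -m jog '[[0.1,0,0.02,0],[0.2,0,0.03,0],[0.3,0,0.03,0],[0.3,0,0.03,0],[0.3,0,0.03,0]]';python3 m.py w9
```

```text
t: 14.88
eef_pos: [0.5275, 0.0445, 0.0113]
tool_rot: [0.0, 0.992, 0.128, 0.0]
contact_force: [-3.8, -1.0, -2.5]
gripper_width: 0.272
grasp_force: 60.5
t: 15.3
eef_pos: [0.5276, 0.0446, 0.0112]
tool_rot: [-0.0, 0.992, 0.128, -0.003]
contact_force: [-12.8, -3.2, 11.8]
gripper_width: 0.27
grasp_force: 62.2
line rows [106, 107, 108, 109, 110, 111, 112, 113, 114, 115, 116, 128, 129, 130, 131, 132] edge 118
side0 tilt x 0.0024 tilt y -0.0009 z0 0.0707 z front 0.0707
w9s tilt x -0.0391 tilt y -0.0009 z0 0.0717 z front 0.0727
```

```bash
python3 -m jog '[[0,0,-0.03,0],[0.1,0,-0.05,0],[0.2,0,-0.05,0],[0.3,0,-0.05,0],[0.3,0,-0.05,0],[0.3,0,-0.05,0]]'; python3 m.py w10
```

```text
t: 15.9
eef_pos: [0.5336, 0.0464, 0.0114]
tool_rot: [-0.0, 0.992, 0.129, 0.0]
contact_force: [-1.9, -0.1, -3.5]
gripper_width: 0.268
grasp_force: 60.1
line rows [124, 125, 126, 127, 128, 129, 130, 131, 132, 133] edge 135
side0 tilt x 0.0024 tilt y -0.0009 z0 0.0707 z front 0.0707
w10s tilt x -0.072 tilt y -0.001 z0 0.0726 z front 0.0744
```

```bash
python3 -m jog '[[0,0,0.02,0],[0,0,0.04,0],[0,0,0.04,0],[0,0,0.04,0],[0,0,0.04,0],[0,0,0.04,0]]'; python3 m.py w11
```

```text
t: 16.5
eef_pos: [0.5336, 0.0465, 0.0113]
tool_rot: [-0.0, 0.992, 0.129, 0.0]
contact_force: [-3.3, 0.4, 4.2]
gripper_width: 0.267
grasp_force: 60.7
line rows [125, 126, 127, 128, 129, 130, 131, 132, 133] edge 135
side0 tilt x 0.0024 tilt y -0.0009 z0 0.0707 z front 0.0707
w11s tilt x -0.0664 tilt y -0.0016 z0 0.0725 z front 0.0742
```

View pics/w11c.png

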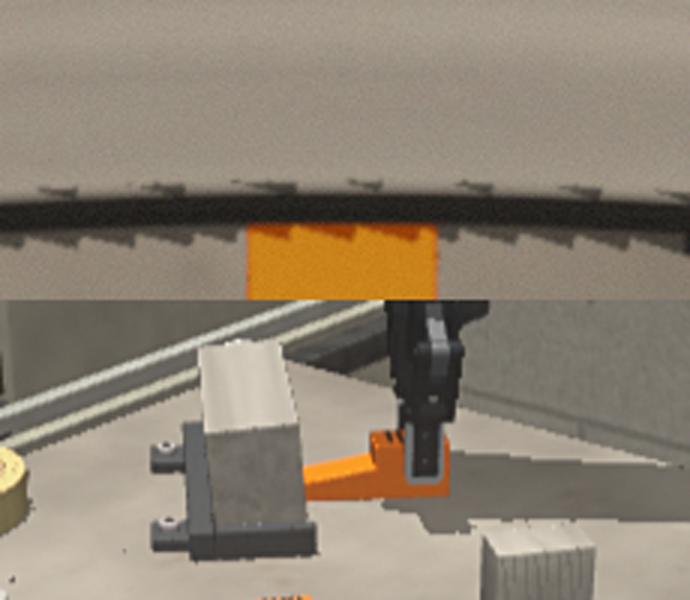

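The black line is at the bar edge (v≈225 in the crop), the lift is about 3.4 mm, and the wedge is flat on the bench and still gripped.

```bash
python3 -c "
from station import bot
print(bot.hand_in())"
```

```text
the job is handed in; nothing more can be done
None
```

I handed the job in at about 16.5 s: the block stands upright about 18 cm from the mouth, and the gripped wedge holds the bar's front edge about 3.4 mm up with its black line at the edge; the hand-in returned no verdict.

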